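Sift the small flaring balls out of the tumbling drum

ROBOT

A 6-joint arm with a two-finger parallel gripper is mounted at the origin on the work surface. World frame = base frame: x ahead of the robot, y to its left, z up, the work surface at z = 0. Lengths are in m, angles in rad, forces in N, time in s.
With the tool pointing down it reaches from about 0.35 to 0.85 m from the base axis. Payload 8.1 kg.
Tool frame: the origin (TCP) lies between the finger pads; the fingertips stand 8 mm ahead of it and the grasp point (between the pads) lies 11 mm behind it (bot.nose_length is the distance from the TCP to the fingertips, in m); z points along the fingers, y is the line along which they close (so a half turn about z gives the same grasp; the last joint's range is limited). The gripper opens to 85 mm and grips with 20 to 120 N. Pads are 22 mm wide; open, the fingers measure 114 mm over their backs; the gripper's body (76 mm by 85 mm) begins 54 mm behind the grasp point. The pads swing forward as they close: fully open they stand 13 mm farther back than shut.
Start: joints at [1.036, 0.13, 1.488, -0, 1.523, -0.085], TCP at [0.261, 0.54, 0.239] pointing down, gripper open.
Joint ranges: [-2.96, 2.96], [-0.89, 2.26], [0.02, 2.5], [-1.34, 4.48], [0, 2.73], [-2.66, 2.66]. Speed limits (rad/s): [2.39, 2.39, 2.79, 3.14, 3.14, 3.14].

INTERFACE

Orientations are given as a unit quaternion [x, y, z, w].
In Python, from bench import bot, hand, eyes, order gives the robot as it stands. The module is installed in compiled form; this text tells all that it offers. Calls block until the motion is done:
- bot.reach(position, orientation): joint-space move of the TCP to a pose.
- bot.move_straight(position, orientation=None, max_speed=0.15, max_force=None): straight line of the TCP; orientation=None keeps the orientation; max_speed is the mean speed in m/s. With max_force (N) it stops when the force on the tool has changed by that much, and returns True; else False.
- bot.set_joints(angles): joint-space move.
- hand.move_gripper(opening): finger opening in m; the grip force is fixed at half the most; returns when the fingers have stopped.
- bot.wait(seconds).
- bot.inverse_kinematics(position, orientation): joint angles nearest the present ones, or None.
- eyes.camera(name): name is "side" or "top" or "wrist"; returns the picture (400x640x3 uint8, blue, green, red); there is no depth.
- eyes.get_calibration(name): a dict with "camera_matrix" (3x3 intrinsics, pixels), "position" and "attitude" of the camera in the world. Camera axes: x right, y up, looking along -z (the intrinsics and any distortion apply to the point x, -y, -z); pixel columns grow to the right and rows downward; lengths in m; the calibration is good to about 2 mm. The wrist camera is an equidistant fisheye: a pixel r from the principal point sees the ray r / f radians off the axis. A picture is of the moment at which its call begins: read the wrist's pose just before it. get_calibration takes no time and is no camera call; for the wrist camera it gives the pose at the moment of the call.
A pose or a line that the arm cannot do raises bot.MotionError and nothing moves.
- order.finish_job(): hands the job in; it is judged then, once.
Readings, each from a call of its own:
- bot.get_time(): time.
- bot.get_qpos(): joint angles.
- bot.get_qd(): joint speeds.
- bot.get_joint_torque(): joint torques, N m.
- bot.get_ee_pos(): TCP position.
- bot.get_tool_rot(): TCP orientation.
- bot.get_ft_force(): force on the tool from outside, world axes, zero at the start.
- bot.get_wrist_torque(): the same for the moment, N m.
- bot.get_gripper_width(): finger opening in m.
- bot.get_finger_force(): force on a finger pad.
Only numpy, scipy, OpenCV 4.12 (cv2) and the standard library are available. Lean on these libraries where they do the work, as an engineer would, in place of code of your own. Each camera call takes 0.05 s, during which the arm holds its last target. There are 200 camera calls.

TASK

Sort the four small 14 mm flaring balls out of the bench sifter: turn its dial cap until the yellow-banded window, which lets them through but holds back the one big 22 mm ball, stands squarely at the pouring port, and only then pull the red locking bat outward, flip it over towards the tray side, and tip and rock the drum with it until all four small balls have run into the catch tray. Keep the big ball in the drum, then swing the bat back until the drum stands and locks as it was at the start, and do not disturb anything else lying on the bench.

Things in the scene. Friction and masses are not known exactly. Their poses are not given: they have to be found in the camera images.
- sifter: Bench sifter, fixed: green base plate 262 x 190 x 10 mm (x = -157 to +105), uprights 61 to 71 mm either side of the middle, 173 high, a clear hexagonal drum on a level trunnion axis between them, a steel catch tray in front (x = -148 to +36, y = +-54, rim 46 mm above the bench). Origin on the bench below the trunnion's middle; -x is the pouring side, y the trunnion axis to the bat's side, z up.
- trunnion (a point): Middle of the trunnion axis, 155 mm above the bench. The drum and the bat turn about this point, round the sifter's y axis.
- drum (a joint): Tipping of the drum about the sifter's y axis. 0 = standing, locked: the drum's axis, trunnion to cap, leans 35 degrees from vertical to the sifter's -x side. Grows as the cap tips to -x, to a stop at 1.83 rad (cap 50 degrees below level); balls pour above 1.2 rad, roll back into the drum below 0.6. A small ball may stay behind the big one: swing back, tip again. Stiff pivot (0.25 N m); stays put.
- drum_mid (a point): Middle of the drum, on the trunnion axis. The drum is 90 mm across its inner flats (wall 3 mm), 123 mm long inside, half to each side of this point. Axes: z towards the cap, -x towards the flat that the balls pour along, y along the trunnion axis.
- cap (a joint): Turn of the dial cap about the drum's axis; grows counter-clockwise looking at the cap's face from outside. At 0 or a full turn (6.28) the yellow window is at the port; at +2.09 the red one, at -2.09 the blue one. Turns either way, +-7 rad, with 0.12 N m of friction, and stays as left. The yellow window serves when within about 0.15 rad of the port.
- cap_grip (a point): Grip point of the cap's black grip bar: on the drum's axis, 22 mm above the cap's face, 90.5 mm from the trunnion. Bar 38 mm long, 14 wide, 30 high, along this point's x axis, across the middle of the cap (aluminium disc 118 mm across, 5 thick); a yellow mark on its top lies at the end towards the yellow window. Axes: z outward along the drum's axis, -x to the yellow window.
- slot_medium (a point): Middle of the yellow-banded window of the cap (18 mm wide, 62 mm long): passes the 14 mm balls and holds the 22 mm one. On the cap's outer face, 36 mm from the cap's axis. The three windows lie 120 degrees apart.
- slot_fine (a point): Middle line of the blue-banded window (9 mm wide: passes nothing), at the same radius.
- slot_coarse (a point): Middle line of the red-banded window (26 mm wide: passes every ball), at the same radius.
- port (a point): Middle of the drum's pouring port, on the side of the cap's face that is lowest (the sifter's -x side), in the plane of the cap's outer face, 36 mm from its axis. The yellow window is at the port when slot_medium coincides with this point.
- bat (a joint): Pull of the red bat outward along its own length, 0 = home, 0.014 m = fully out. A spring draws it in: 5 N at home, 9 N out. At home its pin stands behind a fixed steel tooth and the drum cannot tip; out by more than 8 mm it passes the tooth (first 0.4 rad of tipping), then it may go in. The tooth's far side is a ramp: on the way back hold the bat out, or push on until it clicks in.
- bat_grip (a point): Grip point of the red bat: on its middle line, 105 mm from the trunnion axis when home, 19 mm short of its tip. Round, 12 mm thick at the root, 20 near the tip, 18 here; it swings in the plane 97 mm to the +y side of the sifter's middle. Drum standing: leans 50 degrees from vertical to the sifter's +x side; tipped: 55 degrees to -x. Site axes: z outward along the bat, y along the trunnion axis.
- tray (a point): Middle of the catch tray's inner floor, 14 mm above the bench; inside 176 x 100 mm, walls 32 mm high above this floor. Axes as the sifter's.
- small1_center (a point): Centre of one of the four small bright steel balls, 14 mm in diameter, 11 g. At the start in the drum.
- small2_center (a point): Centre of one of the four small bright steel balls, 14 mm in diameter, 11 g. At the start in the drum.
- small3_center (a point): Centre of one of the four small bright steel balls, 14 mm in diameter, 11 g. At the start in the drum.
- small4_center (a point): Centre of one of the four small bright steel balls, 14 mm in diameter, 11 g. At the start in the drum.
- big_center (a point): Centre of the one big dark steel ball, 22 mm in diameter, 43 g. In the drum, where it must stay.
- racquet: Bystander: black carbon racquet frame, unstrung, 670 x 280 mm, clamped flat in a low bench cradle, 60 mm high with its clamp bars. Fixed. Origin on the bench under the middle of its head.
- bumper_strip: Bystander: curved yellow bumper strip, 205 mm long, 13 mm high, lying loose.
- reamer: Bystander: steel tapered reamer with a dark wooden handle, 197 mm long, 20 mm high, lying loose.
- flush_cutter: Bystander: flush cutter with chromed head and red grips, 130 mm long, 12 mm high, lying loose.
- block: Bystander: wooden block with a row of grommet holes, 150 x 50 x 36 mm.
- grommet_jar: Bystander: clear jar of grommets with a white lid, 64 mm across, 56 mm high.

How it is judged:
By the outcome, as a careful person would: the job done as asked, in the order asked, and still so for the second after the job is handed in, with the robot touching nothing.
It also fails if it takes over 72 s, if anything falls off the work surface, if the arm or the gripper's body presses on something with over 40 N, if the wrist force passes 120 N, or if a joint passes its speed limit or range.

## Working session

There is one attempt and no reset: what is moved stays moved. The work goes in short steps, each a Python script; the robot and the scene stay as the last script left them, time stands still between calls to the robot, and variables do not carry over. Pictures are saved under pics/ and viewed, at most 10 in all, crops included, and the job is handed in when it is done.

```bash
mkdir -p pics
python3 - <<'E'
from bench import bot, hand, eyes, order
import cv2, numpy as np
for n in("side","top"):
    im=eyes.camera(n); cv2.imwrite(f"pics/{n}0.png",im)
    c=eyes.get_calibration(n); print(n,c)
print(bot.get_time(), bot.get_tool_rot())
E
```

```text
side {'camera_matrix': array([[472.3579855 ,   0.        , 324.25403141],
       [  0.        , 472.3579855 , 200.07754154],
       [  0.        ,   0.        ,   1.        ]]), 'position': array([-0.08751545, -0.64380726,  0.74101266]), 'attitude': array([ 0.47978501, -0.16005395, -0.28455782,  0.8143807 ])}
top {'camera_matrix': array([[514.841121  ,   0.        , 323.5166297 ],
       [  0.        , 514.841121  , 203.42419705],
       [  0.        ,   0.        ,   1.        ]]), 'position': array([0.26867187, 0.17023799, 1.46448355]), 'attitude': array([-0.06441915,  0.0742661 ,  0.70939932, -0.69791642])}
0.1 [ 2.23016041e-01  9.74814441e-01 -7.66922604e-04 -2.52085963e-04]
```

View pics/side0.png

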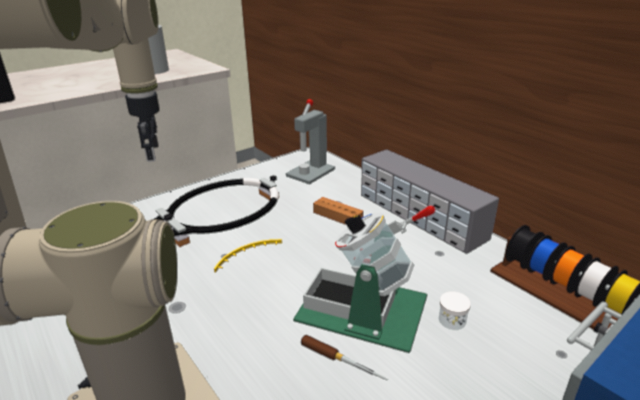

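View pics/top0.png

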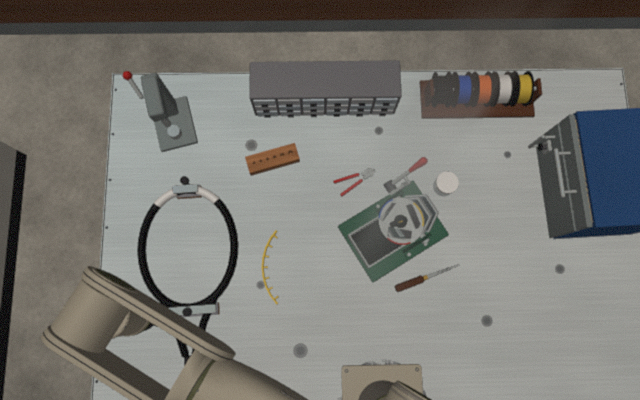

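The side view shows the sifter with its drum at about (370,245), the red bat at (425,213) on the far side and the tray to the left. In the top view the green base has corners near (338,232), (410,180), (448,236) and (374,282), the cap is at about (404,220), and the bat tip is at (424,160). Next I'll locate the base.

```bash
cat > h.py <<'E'
from bench import bot, hand, eyes, order
import cv2, numpy as np
from scipy.spatial.transform import Rotation as R
def ray(c,u,v):
    K=c["camera_matrix"]; d=np.array([(u-K[0,2])/K[0,0],-(v-K[1,2])/K[1,1],-1.])
    return R.from_quat(c["attitude"]).apply(d)
def onz(c,u,v,z):
    d=ray(c,u,v); p=c["position"]; return p+d*(z-p[2])/d[2]
def proj(c,P,fish=False):
    K=c["camera_matrix"]; q=R.from_quat(c["attitude"]).inv().apply(np.atleast_2d(P)-c["position"]); q=q*[1,-1,-1]
    if fish:
        r=np.hypot(q[:,0],q[:,1]); s=np.arctan2(r,q[:,2])/np.maximum(r,1e-9); xy=q[:,:2]*s[:,None]
    else: xy=q[:,:2]/q[:,2:]
    return xy*[K[0,0],K[1,1]]+K[:2,2]
E
python3 - <<'E'
from h import *
im=cv2.imread("pics/top0.png"); c=eyes.get_calibration("top")
hsv=cv2.cvtColor(im,cv2.COLOR_BGR2HSV)
m=cv2.inRange(hsv,(60,90,30),(95,255,200)); m[:, :320]=0; m[:,460:]=0; m[:150]=0; m[300:]=0
P=np.argwhere(m)[:,::-1].astype(np.float32)
W=np.array([onz(c,u,v,.01)[:2] for u,v in P],np.float32)
r=cv2.minAreaRect(W); print(len(P),r); print(cv2.boxPoints(r))
# red
mr=cv2.inRange(hsv,(0,150,80),(8,255,255))|cv2.inRange(hsv,(172,150,80),(180,255,255)); mr[:,:395]=0; mr[:,440:]=0;mr[:150]=0;mr[200:]=0
q=np.argwhere(mr)[:,::-1]; print(q.mean(0),q.min(0),q.max(0))
w=eyes.get_calibration("wrist"); Rt=R.from_quat(bot.get_tool_rot())
print("cam in tool",Rt.inv().apply(w["position"]-bot.get_ee_pos()),(Rt.inv()*R.from_quat(w["attitude"])).as_matrix().round(3),w["camera_matrix"],bot.nose_length)
cv2.imwrite("pics/t1.png",cv2.resize(im[150:295,325:465],None,fx=4,fy=4,interpolation=cv2.INTER_CUBIC))
E
```

```text
58 ((0.4444505572319031, -0.15838298201560974), (0.04479345306754112, 0.12398935109376907), 53.07392883300781)
[[ 0.38143572 -0.13904177]
 [ 0.4805542  -0.21353258]
 [ 0.50746536 -0.1777242 ]
 [ 0.40834692 -0.10323338]]<stdin>:10: RuntimeWarning: Mean of empty slice.
  ret = um.true_divide(
Traceback (most recent call last):
ValueError: zero-size array to reduction operation minimum which has no identity
```

Run:
```python
from h import *
im=cv2.imread("pics/top0.png"); c=eyes.get_calibration("top")
I=im.astype(int)
m=((I[...,1]-I[...,2]>18)&(I[...,1]>=I[...,0])).astype(np.uint8); m[:, :325]=0; m[:,465:]=0; m[:160]=0; m[295:]=0
n,l,s,_=cv2.connectedComponentsWithStats(m); 
P=np.argwhere(m)[:,::-1]
W=np.array([onz(c,u,v,.01)[:2] for u,v in P],np.float32)
r=cv2.minAreaRect(W); print(len(P),r); print(cv2.boxPoints(r), cv2.boxPoints(cv2.minAreaRect(P.astype(np.float32))))
mr=((I[...,2]-I[...,1]>50)&(I[...,2]-I[...,0]>50)).astype(np.uint8); mr[:,:395]=0; mr[:,440:]=0;mr[:150]=0;mr[200:]=0
q=np.argwhere(mr)[:,::-1]; print(len(q),q.mean(0),q.min(0),q.max(0))
w=eyes.get_calibration("wrist"); Rt=R.from_quat(bot.get_tool_rot())
print("cam in tool",Rt.inv().apply(w["position"]-bot.get_ee_pos()),(Rt.inv()*R.from_quat(w["attitude"])).as_matrix().round(3),w["camera_matrix"],bot.nose_length)
cv2.imwrite("pics/t1.png",cv2.resize(im[150:295,325:465],None,fx=4,fy=4,interpolation=cv2.INTER_CUBIC))
```

```text
1243 ((0.4776700437068939, -0.04948000609874725), (0.18358980119228363, 0.2576877772808075), 29.953853607177734)
[[ 0.33380434  0.01632052]
 [ 0.46246842 -0.20694736]
 [ 0.6215358  -0.11528053]
 [ 0.49287167  0.10798734]] [[337.68542 225.69664]
 [413.10114 178.56181]
 [447.82025 234.11238]
 [372.40454 281.2472 ]]
23 [420.7826087  161.17391304] [412 158] [425 168]
cam in tool [ 8.54046017e-02 -1.19480975e-05 -1.33757686e-01] [[-0.     0.945  0.326]
 [ 1.     0.    -0.   ]
 [-0.     0.326 -0.945]] [[309.70691629   0.         322.30130585]
 [  0.         309.70691629 197.7918159 ]
 [  0.           0.           1.        ]] 0.008
```

View pics/t1.png

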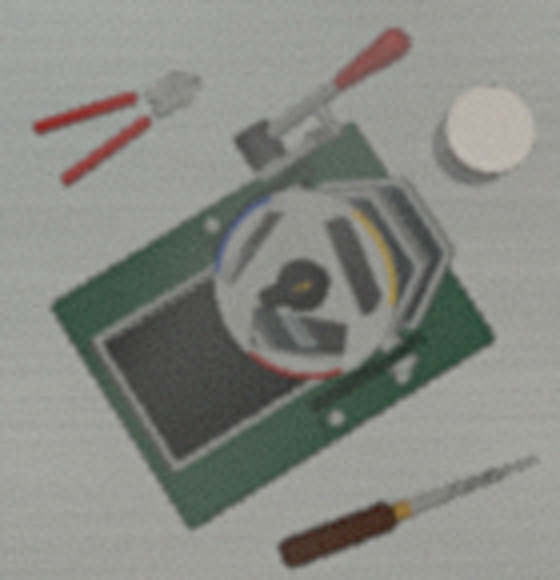

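The crop shows the cap centred near (305,285). The yellow window is at the right (385,255), which is the far side from the tray. Blue is at (235,235), red at (300,370), and the bar's yellow mark is at (305,285). The cap therefore needs about half a turn. Next I'll check reachability.

```bash
cat >> h.py <<'E'
O=np.array([.4907,-.072,0]); YAW=np.radians(-60.)
X=np.array([np.cos(YAW),np.sin(YAW),0]); Z=np.array([0,0,1.]); Y=np.cross(Z,X)
T=O+.155*Z
s,c_=np.sin(np.radians(35)),np.cos(np.radians(35))
A=-s*X+c_*Z; E1=-c_*X-s*Z; E2=-Y
def cap_pose(psi,out=0.):   # grasp point 'out' m outside cap_grip, tool x along psi; returns TCP
    x=np.cos(psi)*E1+np.sin(psi)*E2; z=-A
    q=R.from_matrix(np.column_stack([x,np.cross(z,x),z])).as_quat()
    return T+A*(.0905+out)+.011*z, q
def bat_pose(b,rad,tilt=None,flip=1,yoff=0.):  # b: bat angle from vertical toward +X (rad); tilt: tool tilt angle
    t=b if tilt is None else tilt
    d=np.sin(b)*X+np.cos(b)*Z; z=-(np.sin(t)*X+np.cos(t)*Z); y=flip*Y
    q=R.from_matrix(np.column_stack([np.cross(y,z),y,z])).as_quat()
    return T+Y*(.097+yoff)+d*rad+.011*z, q
E
python3 - <<'E'
from h import *
def ik(p):
    r=bot.inverse_kinematics(*p); return None if r is None else np.round(r,2)
for o in(.1,0.):
  for d in range(-180,180,20): print(o,d,ik(cap_pose(np.radians(d),o)))
for f in(1,-1):
  for b in(50,30,10,-10,-30,-55): print(f,b,ik(bat_pose(np.radians(b),.116,None,f)), ik(bat_pose(np.radians(b),.116,np.radians(b*.5),f)))
E
```

```text
0.1 -180 None
0.1 -160 None
0.1 -140 [ 0.39 -0.48  2.03 -0.61  1.51  2.33]
0.1 -120 [ 0.39 -0.48  2.03 -0.61  1.51  1.98]
0.1 -100 [ 0.39 -0.48  2.03 -0.61  1.51  1.63]
0.1 -80 [ 0.39 -0.48  2.03 -0.61  1.51  1.28]
0.1 -60 [ 0.39 -0.48  2.03 -0.61  1.51  0.93]
0.1 -40 [ 0.39 -0.48  2.03 -0.61  1.51  0.58]
0.1 -20 [ 0.39 -0.48  2.03 -0.61  1.51  0.23]
0.1 0 [ 0.39 -0.48  2.03 -0.61  1.51 -0.12]
0.1 20 [ 0.39 -0.48  2.03 -0.61  1.51 -0.47]
0.1 40 [ 0.39 -0.48  2.03 -0.61  1.51 -0.82]
0.1 60 [ 0.39 -0.48  2.03 -0.61  1.51 -1.17]
0.1 80 [ 0.39 -0.48  2.03 -0.61  1.51 -1.51]
0.1 100 [ 0.39 -0.48  2.03 -0.61  1.51 -1.86]
0.1 120 [ 0.39 -0.48  2.03 -0.61  1.51 -2.21]
0.1 140 [ 0.39 -0.48  2.03 -0.61  1.51 -2.56]
0.1 160 None
0.0 -180 None
0.0 -160 [ 0.25 -0.41  2.13 -0.61  1.29  2.65]
0.0 -140 [ 0.25 -0.41  2.13 -0.61  1.29  2.3 ]
0.0 -120 [ 0.25 -0.41  2.13 -0.61  1.29  1.95]
0.0 -100 [ 0.25 -0.41  2.13 -0.61  1.29  1.6 ]
0.0 -80 [ 0.25 -0.41  2.13 -0.61  1.29  1.25]
0.0 -60 [ 0.25 -0.41  2.13 -0.61  1.29  0.91]
0.0 -40 [ 0.25 -0.41  2.13 -0.61  1.29  0.56]
0.0 -20 [ 0.25 -0.41  2.13 -0.61
[... 540 characters left out ...]
.73 -0.82]
1 10 [-0.23  0.18  1.4   0.13  1.67 -0.75] [-0.2   0.13  1.45  0.07  1.61 -0.72]
1 -10 [-0.01 -0.05  1.65 -0.15  1.45 -0.52] [-0.06 -0.01  1.6  -0.07  1.5  -0.58]
1 -30 [ 0.26 -0.14  1.84 -0.52  1.34 -0.17] [ 0.1  -0.11  1.74 -0.24  1.41 -0.39]
1 -55 [ 0.56 -0.    1.96 -0.99  1.38  0.35] [ 0.31 -0.13  1.88 -0.48  1.32 -0.11]
-1 50 [-0.48  0.84  0.83  0.53  2.19  2.29] [-0.39  0.51  1.13  0.27  1.85  2.26]
-1 30 [-0.38  0.49  1.13  0.34  1.93  2.29] [-0.31  0.31  1.29  0.18  1.73  2.32]
-1 10 [-0.23  0.18  1.4   0.13  1.67  2.39] [-0.2   0.13  1.45  0.07  1.61  2.42]
-1 -10 [-0.01 -0.05  1.65 -0.15  1.45  2.62] [-0.06 -0.01  1.6  -0.07  1.5   2.56]
-1 -30 None None
-1 -55 None None
```

Run:
```python
from h import *
bot.reach(*cap_pose(np.radians(-10),.1))
c=eyes.get_calibration("wrist"); im=eyes.camera("wrist"); cv2.imwrite("pics/w1.png",im)
np.save("w1.npy",c,allow_pickle=True)
pts={"grip":T+A*.0905,"capc":T+A*.0685,"port":T+A*.0685+.036*E1,"batgrip":bat_pose(np.radians(50),.105)[0]+0}
for k,p in pts.items(): print(k,proj(c,p,True).round(1))
for x,y in((-.157,.095),(.105,.095),(.105,-.095),(-.157,-.095)): print(proj(c,O+x*X+y*Y+.01*Z,True).round(1))
print(bot.get_time(),bot.get_ft_force())
```

```text
grip [[323.1 208.4]]
capc [[323.  199.1]]
port [[315.3 157.6]]
batgrip [[419.8 243.6]]
[[374.2 -22.3]]
[[380.5 140.9]]
[[265.8 160.6]]
[[207.7  10.5]]
2.1333 [ 0.73716947 -0.13910325  0.29597255]
```

View pics/w1.png

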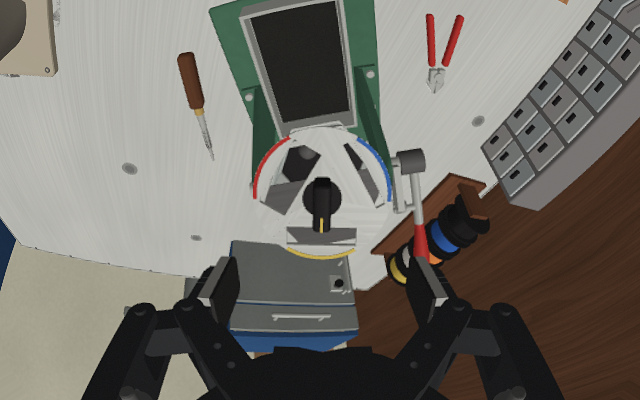

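The wrist view matches the predicted base corner (208,10) and cap centre (323,199). The yellow band is at the bottom (320,255) and the yellow bar mark at (322,225), red is at (268,165) and blue at (378,165). I'll compute the cap angle from the bands and check the centre and the bat.

```bash
cat >> h.py <<'E'
def wray(c,u,v):
    K=c["camera_matrix"]; d=np.array([(u-K[0,2])/K[0,0],(v-K[1,2])/K[1,1]]); r=np.linalg.norm(d)
    k=np.sin(r)/max(r,1e-9); return R.from_quat(c["attitude"]).apply([d[0]*k,-d[1]*k,-np.cos(r)])
def oncap(c,uv,h=.0685):
    out=[]
    for u,v in uv:
        d=wray(c,u,v); t=((T+A*h-c["position"])@A)/(d@A); p=c["position"]+t*d-T-A*h; out.append([p@E1,p@E2])
    return np.array(out)
def bands(c,im,draw=False):
    I=im.astype(int); b,g,r=I[...,0],I[...,1],I[...,2]
    M={"yellow":(r-b>70)&(g-b>50),"red":(r-g>80)&(r-b>80),"blue":(b-r>60)&(b-g>30)}
    res={}
    for k,m in M.items():
        uv=np.argwhere(m)[:,::-1]; P=oncap(c,uv); rr=np.hypot(*P.T); S=P[(rr>.048)&(rr<.068)]
        if len(S)<10: continue
        # circle fit
        a=np.c_[2*S,np.ones(len(S))]; 
        d=S/np.linalg.norm(S,axis=1)[:,None]; res[k]=(len(S),S,np.degrees(np.arctan2(*d.mean(0)[::-1])))
    return res
E
python3 - <<'E'
from h import *
c=np.load("w1.npy",allow_pickle=True).item(); im=cv2.imread("pics/w1.png")
B=bands(c,im)
off={"yellow":0,"red":-120,"blue":120}
for k,(n,S,a) in B.items(): print(k,n,round(a,1),"theta",round((a-off[k])%360,1),np.hypot(*S.T).min().round(4),np.hypot(*S.T).max().round(4))
S=np.vstack([v[1] for v in B.values()]); sol=np.linalg.lstsq(np.c_[2*S,np.ones(len(S))],(S**2).sum(1),rcond=None)[0]
print("centre offset E1,E2",sol[:2],"R",np.sqrt(sol[2]+sol[0]**2+sol[1]**2))
I=im.astype(int); m=(I[...,2]-I[...,0]>70)&(I[...,1]-I[...,0]>50); m[:205]=0; m[235:]=0; m[:,:310]=0; m[:,335:]=0
P=oncap(c,np.argwhere(m)[:,::-1],.0985); print("mark",P.mean(0),P.min(0),P.max(0))
m=(I[...,2]-I[...,1]>80)&(I[...,2]-I[...,0]>80); m[:200]=0;m[262:]=0;m[:,:395]=0;m[:,435:]=0
uv=np.argwhere(m)[:,::-1]
# intersect bat pixels with bat mid plane
for u,v in [uv[uv[:,1]<=uv[:,1].min()+2].mean(0),uv.mean(0),uv[uv[:,1]>=uv[:,1].max()-1].mean(0)]:
    d=wray(c,u,v); t=((T+.097*Y-c["position"])@Y)/(d@Y); p=c["position"]+t*d-T; print("bat",u,v,p@X,p@Y,p@Z,np.hypot(p@X,p@Z),np.degrees(np.arctan2(p@X,p@Z)))
E
```

```text
yellow 225 167.3 theta 167.3 0.054 0.0585
red 247 47.4 theta 167.4 0.0575 0.0606
blue 272 -68.1 theta 171.9 0.0547 0.0595
centre offset E1,E2 [0.00153701 0.00085633] R 0.05750568735520541
mark [-0.01007091  0.00341461] [-0.01599943  0.00165475] [-0.00421654  0.00520154]
bat 419.47058823529414 225.47058823529412 0.05063596077676453 0.09699999999999999 0.048316224798801766 0.06998898558054963 46.34293891749407
bat 421.17424242424244 243.16161616161617 0.06542129361799497 0.09699999999999996 0.06320892557416363 0.09096875249717382 45.985358303076254
bat 430.45454545454544 260.45454545454544 0.04797214366076825 0.09699999999999999 0.09297380054151444 0.10462052453769623 27.292596464687684
```

```bash
sed -i 's/^T=O+.155/O=O-.00126*X-.0009*Y\nT=O+.155/' h.py
python3 - <<'E'
from h import *
th=168.5; rad=np.radians
def st(s): print(s,bot.get_time(),bot.get_gripper_width(),np.round(bot.get_ft_force(),1),np.round(bot.get_wrist_torque(),2),round(bot.get_finger_force(),1))
def turn(d): q=np.array(bot.get_qpos()); q[5]+=rad(d); bot.set_joints(q)
hand.move_gripper(.05)
p,q=cap_pose(rad(th-180),.1); bot.reach(p,q)
hit=bot.move_straight(cap_pose(rad(th-180),.003)[0],q,max_force=15); st(("in",hit))
if not hit:
    hand.move_gripper(0.); st("grip")
    turn(100); st("turned")
    hand.move_gripper(.07); st("open")
    turn(-180)
    hand.move_gripper(0.); st("grip2")
    turn(68.5); st("turned2")
    hand.move_gripper(.06)
    q=bot.get_tool_rot(); bot.move_straight(cap_pose(0,.09)[0],q)
    c=eyes.get_calibration("wrist"); im=eyes.camera("wrist"); cv2.imwrite("pics/w2.png",im); np.save("w2.npy",c,allow_pickle=True)
    off={"yellow":0,"red":-120,"blue":120}
    B=bands(c,im)
    for k,(n,S,a) in B.items(): print(k,n,round(a,1),"theta",round((a-off[k]+180)%360-180,1))
    S=np.vstack([v[1] for v in B.values()]); sol=np.linalg.lstsq(np.c_[2*S,np.ones(len(S))],(S**2).sum(1),rcond=None)[0]; print(sol[:2])
    st("end")
E
```

```text
('in', False) 3.625 0.050182217978180774 [ 0.1 -1.1  0.3] [ 0.23  0.17 -0.06] 0.0
grip 4.0417 0.012524443933796613 [-2.6  5.4  5.9] [0.4  0.21 0.2 ] 60.8
turned 5.5833 0.01276836774116111 [ 3.7 -2.   0.2] [ 0.25 -0.44  0.28] 59.6
open 6.1667 0.07011214688653604 [ 0.8 -0.4  0.3] [0.19 0.15 0.05] 0.0
grip2 9.3667 0.012334325954978244 [-2.4  1.4  1.9] [ 0.12  0.39 -0.06] 60.0
turned2 10.4667 0.012737609073273742 [-0.6  1.7  1.3] [ 0.54  0.06 -0.06] 59.8
yellow 332 0.2 theta 0.2
red 235 -119.5 theta 0.5
blue 228 119.5 theta -0.5
[ 0.0008273  -0.00023191]
end 11.75 0.06014534844906448 [ 0.4 -0.8 -0.5] [ 0.22  0.15 -0.02] 0.0
```

The cap is squarely at 0 within 0.5°. Next I'll hover above the bat and look.

Run:
```python
from h import *
b=np.radians(50)
p,q=bat_pose(b,.205); bot.reach(p,q); hand.move_gripper(.05)
c=eyes.get_calibration("wrist"); im=eyes.camera("wrist"); np.save("w3.npy",c,allow_pickle=True)
d=np.sin(b)*X+np.cos(b)*Z
for r in(.07,.105,.124): print(r,proj(c,T+.097*Y+d*r,True).round(1))
I=im.astype(int); m=((I[...,2]-I[...,1]>70)&(I[...,2]-I[...,0]>70)).astype(np.uint8)
n,l,s,cc=cv2.connectedComponentsWithStats(m)
for i in range(1,n):
    if s[i,4]>60: print(s[i],cc[i].round(1))
print(bot.get_time())
cv2.imwrite("pics/w3.png",im)
```

```text
0.07 [[322.3 194.3]]
0.105 [[322.3 208.7]]
0.124 [[322.3 218.3]]
[361 176  12  42 208] [366.8 196.5]
[381 177  10  41 202] [386.  197.6]
[312 189  25  36 613] [324.1 207.7]
13.7917
```

View pics/w3.png

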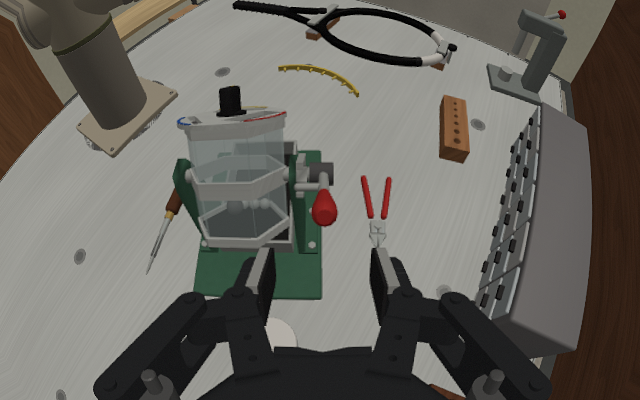

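The bat's blob is centred at (324,208), against a predicted (322,209), so it sits 1–1.5 mm to +Y. The balls are visible low in the drum around (250,205). Next I'll grip and pull, checking the force.

```bash
cat >> h.py <<'E'
def st(s):
    f=bot.get_ft_force(); p=np.array(bot.get_ee_pos())
    print(s,"t",round(bot.get_time(),2),"w",round(bot.get_gripper_width(),4),"F XYZ",np.round([f@X,f@Y,f@Z],1),"M",np.round(bot.get_wrist_torque(),2),"ff",round(bot.get_finger_force(),1))
rad=np.radians
def go(bdeg,r,speed=.15,yoff=.001,**k):
    p,q=bat_pose(rad(bdeg),r,yoff=yoff); return bot.move_straight(p,q,max_speed=speed,**k)
E
python3 - <<'E'
from h import *
hit=go(50,.105,max_force=15); st(("in",hit))
if not hit:
    hand.move_gripper(0.); st("grip")
    go(50,.1165,.05); st("pulled")
    go(44,.1165,.1); st("44")
E
```

```text
('in', False) t 14.61 w 0.0499 F XYZ [-1.  -0.2  0.2] M [-0.32 -0.15 -0.04] ff 0.0
grip t 15.01 w 0.0174 F XYZ [3.2 5.1 2.4] M [-0.19 -0.65 -0.53] ff 58.5
pulled t 15.39 w 0.0178 F XYZ [-6.4  5.9 -4.2] M [ 0.07 -0.58 -0.58] ff 58.6
44 t 15.66 w 0.0176 F XYZ [-2.3  5.7 -7.6] M [-0.68 -1.07 -0.73] ff 65.3
```

Run:
```python
from h import *
for b in(32,20,8,-4,-16,-28,-40,-50,-54.5):
    go(b,.1155,.12)
    if b in(20,-4,-28,-54.5): st(b)
    f=np.linalg.norm(bot.get_ft_force())
    if f>35: st(("high",b)); break
bot.wait(1.)
im=eyes.camera("wrist"); cv2.imwrite("pics/w4.png",im); im2=eyes.camera("side"); cv2.imwrite("pics/s4.png",np.vstack([cv2.resize(im2[180:380,270:470],None,fx=2.5,fy=2.5,interpolation=cv2.INTER_CUBIC)])); im3=eyes.camera("top"); cv2.imwrite("pics/t4.png",cv2.resize(im3[150:290,320:470],None,fx=4,fy=4,interpolation=cv2.INTER_CUBIC)); st("end")
a=cv2.imread("pics/s4.png"); b=cv2.resize(cv2.imread("pics/t4.png"),None,fx=.5,fy=.5)
cv2.imwrite("pics/c4.png",np.hstack([a[:500], np.vstack([b,np.zeros((500-b.shape[0],b.shape[1],3),np.uint8)])]))
```

```text
20 t 16.39 w 0.0171 F XYZ [-3.8  3.7 -7. ] M [ 0.16 -0.62 -0.37] ff 65.7
-4 t 17.11 w 0.0175 F XYZ [-0.8  4.2 -7.7] M [ 0.44 -0.58 -0.08] ff 65.8
-28 t 17.82 w 0.0177 F XYZ [ 2.5  2.3 -7.9] M [ 0.55 -0.24  0.08] ff 65.8
-54.5 t 18.76 w 0.0175 F XYZ [ 4.  -1.1 -5.8] M [ 0.62  0.13 -0.11] ff 65.9
end t 19.91 w 0.0175 F XYZ [ 5.2 -1.8 -6.1] M [ 0.61  0.21 -0.17] ff 65.9
```

View pics/c4.png

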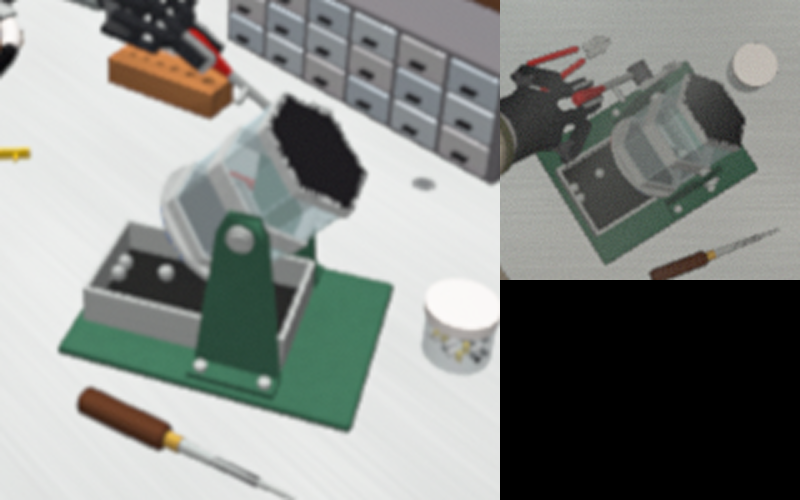

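In the side crop three balls lie in the tray, at (125,260), (118,270) and (167,271). The fourth isn't visible and is probably behind the big ball, so I'll rock the drum and count again.

```bash
cat >> h.py <<'E'
def sweep(bs,r=.1155,v=.14):
    for b in bs:
        go(b,r,v)
        if np.linalg.norm(bot.get_ft_force())>35: st(("high",b)); raise SystemExit
def balls(name):
    c=eyes.get_calibration(name); im=eyes.camera(name)
    m=cv2.inRange(cv2.cvtColor(im,cv2.COLOR_BGR2GRAY),95,255)
    n,l,s,cc=cv2.connectedComponentsWithStats(m); out=[]
    for i in range(1,n):
        p=onz(c,*cc[i],.021)-O; x,y=p@X,p@Y
        if -.14<x<.03 and abs(y)<.049 and s[i,4]<150: out.append((round(x,3),round(y,3),int(s[i,4])))
    return im,out
E
python3 - <<'E'
from h import *
print(balls("top")[1]); print(balls("side")[1])
sweep([-42,-30,-18,-6,6,18,22]); bot.wait(.5); st("back")
sweep([10,-2,-14,-26,-38,-50,-54.5]); bot.wait(1.); st("tip")
im,o=balls("top"); print(o); im2,o2=balls("side"); print(o2)
cv2.imwrite("pics/c5.png",np.hstack([cv2.resize(im2[215:355,275:405],None,fx=3,fy=3,interpolation=cv2.INTER_CUBIC),cv2.resize(im[170:290,335:455],(390,420),interpolation=cv2.INTER_CUBIC)]))
E
```

```text
[(np.float64(-0.093), np.float64(0.02), 18)]
[(np.float64(-0.098), np.float64(0.022), 31)]
back t 22.92 w 0.0176 F XYZ [-5.   3.6 -6.5] M [ 0.33 -0.25 -0.2 ] ff 65.6
tip t 26.32 w 0.0171 F XYZ [ 5.2 -3.2 -5.9] M [ 0.59  0.4  -0.36] ff 65.8
[(np.float64(-0.094), np.float64(0.02), 19)]
[(np.float64(-0.098), np.float64(0.022), 31)]
```

View pics/c5.png

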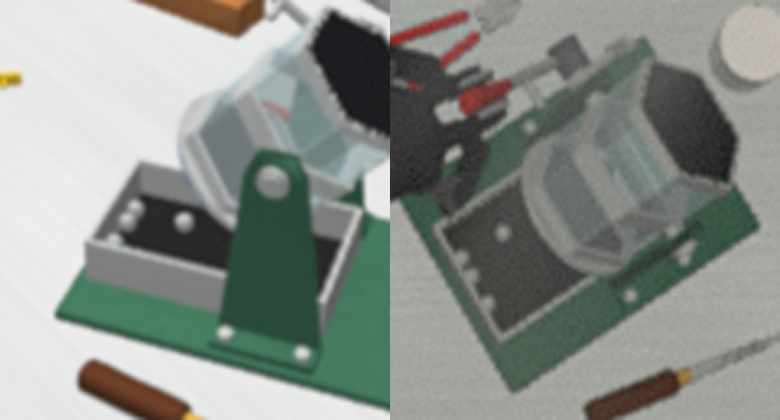

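All four small balls are in the tray. In the top crop they are at (503,232), (462,258), (470,275) and (487,302), and none is large. Next I'll swing back with the bat held out, seat it and release.

Run:
```python
from h import *
sweep([-42,-30,-18,-6,6,18,30,40]); st(40)
go(50,.1155,.08); st(50)
go(50.6,.1155,.05); st(50.6)
go(50.6,.1048,.04); st("in")
go(50.,.1045,.04); st("in50")
hand.move_gripper(.05); bot.wait(.3); st("open")
go(50,.205); 
c=eyes.get_calibration("wrist"); im=eyes.camera("wrist")
I=im.astype(int); m=((I[...,2]-I[...,1]>70)&(I[...,2]-I[...,0]>70)).astype(np.uint8)
n,l,s,cc=cv2.connectedComponentsWithStats(m)
for i in range(1,n):
    if s[i,4]>60: print(s[i],cc[i].round(1))
cv2.imwrite("pics/w6.png",im); st("end")
```

```text
40 t 29.27 w 0.0174 F XYZ [-4.1  0.6 -6.5] M [-0.38 -0.36 -0.16] ff 65.7
50 t 29.64 w 0.0177 F XYZ [-4.2  0.9 -5.7] M [-0.62 -0.36 -0.08] ff 65.7
50.6 t 29.89 w 0.0176 F XYZ [-5.4 -0.2 -5.5] M [-0.49 -0.24 -0.06] ff 65.6
in t 30.31 w 0.0172 F XYZ [4.3 2.6 4. ] M [-0.29 -0.28 -0.25] ff 67.1
in50 t 30.56 w 0.0173 F XYZ [7.3 3.  6.8] M [-0.31 -0.42 -0.35] ff 67.4
open t 31.27 w 0.0499 F XYZ [ 0.1 -0.  -0.5] M [-0.38 -0.22  0.  ] ff 0.0
[361 175  12  42 209] [366.7 195.7]
[381 177  10  41 204] [386.  197.1]
[312 186  25  36 608] [323.7 204.8]
end t 32.14 w 0.0499 F XYZ [ 0.2  0.3 -0.3] M [-0.22 -0.2  -0.02] ff 0.0
```

View pics/w6.png

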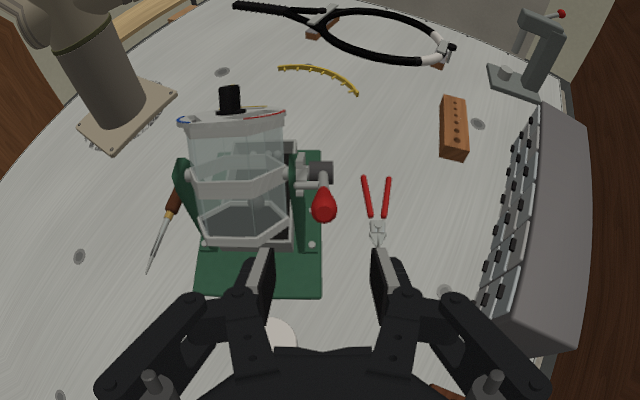

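The bat blob has moved about 2 px up net of the cutter's own shift, roughly 0.8° short of standing. I'll re-grip, push gently to the stop, test the lock, and look again.

Run:
```python
from h import *
def ang():
    p=np.array(bot.get_ee_pos()); q=R.from_quat(bot.get_tool_rot()); g=p-.011*q.apply([0,0,1])-T; return round(np.degrees(np.arctan2(g@X,g@Z)),2),round(np.hypot(g@X,g@Z),4)
go(50,.105,max_force=15); hand.move_gripper(0.); st("grip"); print(ang())
print(go(52.5,.105,.02,max_force=12),ang()); st("pushed")
print(go(48,.105,.02,max_force=14),ang()); st("locktest")
print(go(52.5,.105,.02,max_force=18),ang()); st("pushed2")
hand.move_gripper(.05); bot.wait(.3); st("open")
go(50,.205)
im=eyes.camera("wrist")
I=im.astype(int); m=((I[...,2]-I[...,1]>70)&(I[...,2]-I[...,0]>70)).astype(np.uint8)
n,l,s,cc=cv2.connectedComponentsWithStats(m)
for i in range(1,n):
    if s[i,4]>60: print(s[i],cc[i].round(1))
a=cv2.imread("pics/w3.png"); f=lambda x:cv2.resize(x[75:255,165:345],(400,400),interpolation=cv2.INTER_CUBIC)
cv2.imwrite("pics/c7.png",np.hstack([f(a),f(im)])); st("end")
```

```text
grip t 33.36 w 0.0179 F XYZ [2.8 4.6 2.4] M [-0.18 -0.57 -0.59] ff 58.5
(np.float64(50.05), np.float64(0.1061))
True (np.float64(50.94), np.float64(0.1061))
pushed t 33.62 w 0.0177 F XYZ [-4.   1.5  9.6] M [ 0.69  0.21 -0.18] ff 59.3
True (np.float64(50.28), np.float64(0.1063))
locktest t 33.83 w 0.0174 F XYZ [-4.5  0.6 -2.9] M [-0.23 -0.21 -0.16] ff 59.4
True (np.float64(50.93), np.float64(0.1061))
pushed2 t 34.05 w 0.0175 F XYZ [-2.2  1.8  8.9] M [ 0.63  0.17 -0.33] ff 60.2
open t 34.77 w 0.0501 F XYZ [ 0.4 -0.  -0.5] M [-0.35 -0.22 -0.01] ff 0.0
[361 175  12  42 211] [366.7 195.8]
[381 177  10  41 203] [386. 197.]
[312 188  25  35 617] [323.7 206.4]
end t 35.62 w 0.05 F XYZ [-1.1 -0.1 -0.1] M [-0.34 -0.15 -0.  ] ff 0.0
```

View pics/c7.png

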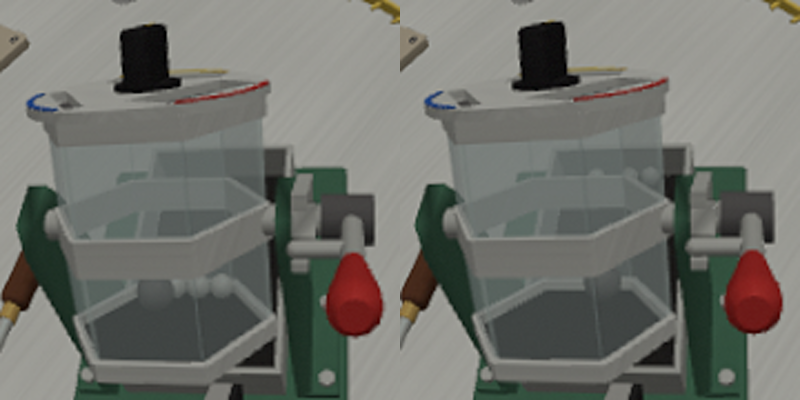

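The crops compare start (left) and now (right). The big ball is still in the drum at (603,285), no small balls are in the drum, and the bat and drum look the same as at the start. The bat met a hard stop in both directions, so it is locked. I'm handing in.

Run:
```python
from h import *
print(order.finish_job(), bot.get_time())
```

```text
the job is handed in; nothing more can be done
the job is handed in; nothing more can be done
```

The job is handed in: all four small balls are in the catch tray, the big ball is still in the drum, the yellow window is at the port within 0.5°, and the drum is standing and locked again, after about 36 s of robot time.

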